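# Sort the full disc tins from the used-up ones by heft

### The arm

A 6-joint arm with a two-finger parallel gripper is mounted at the origin on the work surface. World frame = base frame: x ahead of the robot, y to its left, z up, the work surface at z = 0. Lengths are in m, angles in degrees, forces in N, time in s.
With the tool pointing down it reaches from about 0.4 to 0.825 m from the base axis. Payload 7 kg.
Tool frame: the origin (TCP) lies midway between the tips of the shut fingers; the grasp point (between the pads) lies 19 mm behind it; z points along the fingers, y is the line along which they close (so a half turn about z gives the same grasp; the last joint's range is limited). The gripper opens to 88 mm and grips with 3 to 60 N. Pads are 19 mm wide; open, the fingers measure 130 mm over their backs; the gripper's body (78 mm by 193 mm) begins 47 mm behind the grasp point.
Start: joints at [83.658, 20.546, 0.682, 0, -70.136, -16.507], TCP at [0.262, 0.622, 0.227] pointing down, gripper open.
Joint ranges: [-176.03, 176.03], [-82.01, 121.73], [-58.28, 71.71], [-173.87, 95.51], [-174.79, -0.11], [-173.66, 173.66]. Speed limits (degrees/s): [136.94, 136.94, 172.46, 180, 180, 180].

### API

Orientations are given as a 3x3 rotation matrix whose columns are the frame's x, y, z axes.
In Python, from rig import robot gives the robot as it stands. Calls block until the motion is done:
- robot.goto(position, orientation): joint-space move of the TCP to a pose.
- robot.servo_line(position, ori=None, speed=0.15): straight line of the TCP; ori=None keeps the orientation; speed is the mean speed in m/s.
- robot.movej(angles): joint-space move.
- robot.move_gripper(opening): opening from 0.0 (shut) to 1.0 (fully open); the grip force is fixed at half the most; returns when the fingers have stopped.
- robot.dwell(seconds).
- robot.ik(position, orientation): joint angles nearest the present ones, or None.
- robot.grab_frame(name): name is "side" or "top" or "wrist"; returns (picture, depth): 420x560x3 uint8, red, green, blue; 420x560 float32, m along the optical axis (not along the pixel's ray), 0 where there is no reading.
- robot.camera_info(name): a dict with "vfov" (degrees; the focal length in pixels is half the picture's height over the tangent of half this angle, whatever the lens; pixels are square), "cx", "cy" (the principal point, pixels), "view" (4x4, takes a point from world to camera coordinates); the wrist camera has in their place "T_tool_cam" (4x4, takes a point from camera to tool coordinates, whose origin is the TCP and whose axes are the flange's). Camera axes: x right, y down, z forward; pixel columns grow to the right and rows downward; lengths in m; the calibration is good to about 2 mm. A picture is of the moment at which its call begins: read the wrist's pose just before it. camera_info takes no time and is no camera call.
A pose or a line that the arm cannot do raises robot.Unreachable and nothing moves.
- robot.job_done(): hands the job in; it is judged then, once.
Readings, each from a call of its own:
- robot.read_t(): time.
- robot.read_qpos(): joint angles.
- robot.read_qvel(): joint speeds.
- robot.read_effort(): joint torques, N m.
- robot.read_position(): TCP position.
- robot.read_tcp_rot(): TCP orientation.
- robot.read_force(): force on the tool from outside, world axes, zero at the start.
- robot.read_ft_torque(): the same for the moment, N m.
- robot.read_grip_width(): opening from 0.0 (shut) to 1.0 (fully open).
- robot.read_finger_force(): force on a finger pad.
Only numpy, scipy, OpenCV 4.12 (cv2) and the standard library are available. Lean on these libraries where they do the work, as an engineer would, in place of code of your own. Each camera call takes 0.05 s, during which the arm holds its last target. There are 200 camera calls.

### The job

The four closed metal tins on the table look alike, but some are still full of ceramic discs for painting and the others are as good as empty: lift them to feel which is which. Stand the full ones on the little wooden shelf, carrying on the row from the tin already there, in line with it and each touching the one before, and stand the used-up ones upright in the shallow wooden tray. Do not knock any tin over, and leave the shelf's own tin and the pot, jar and brush where they are.

Things in the scene. Friction and masses are not known exactly. Their poses are not given: they have to be found in the camera images.
- tin_1: one of four identical plain closed metal tins on the table: straight-sided, 60 mm across, 80 mm tall (lid: top 16 mm). Origin: centre of the underside, z up. Full (of ceramic discs): 240-320 g; used up (one disc left): 70-90 g. They look the same, the numbers tell nothing, one to three of the four are full. Contents may shift a few mm inside.
- tin_2: another of the four tins, as tin_1 (which tin stands where changes)
- tin_3: another of the four tins, as tin_1 (which tin stands where changes)
- tin_4: another of the four tins, as tin_1 (which tin stands where changes)
- stock_tin: the tin already on the shelf, full, same shape as the others (60 mm across, 80 mm tall, 280 g); it stands loose at the shelf's left end, 1 mm from the end cheek. Origin: centre of its underside, z up. Leave it there.
- shelf: fixed low wooden bench shelf, 100 mm deep (its x), 300 mm long (its y); upper face of its top board 100 mm above the table. Origin: under its centre, on the table; x to the back, y to the left end seen from the robot. Back lip 15 mm high above the board, inner face at x = 38 mm; left cheek 45 mm high above the board, inner face at y = 135 mm; front and right end open.
- row_start (a point): point on the shelf board under the stock tin's place (shelf x = 4 mm, y = 104 mm, 100 mm up), axes as the shelf's. The row runs from here along -y, away from the cheek; with 60 mm tins there is room for three more, centres 60, 120 and 180 mm on.
- tray: fixed shallow open wooden tray, 116 mm (x) by 236 mm (y) outside, walls 7 mm thick and 22 mm high, floor 7 mm thick (upper face 7 mm above the table). Origin: centre of its underside, on the table; z up. Three tins fit side by side along its y.
- pot: bystander: loose open terracotta flower pot, 80 mm across the rim, 72 mm tall, on the table beyond the tins. Origin: centre of its underside.
- jar: bystander: loose white closed paint jar, 64 mm across, 85 mm tall, on the table beyond the tins. Origin: centre of its underside.
- brush: bystander: loose paint brush lying on the table beyond the tins, about 20 mm high. Origin: middle of its underside.
- carton: bystander: fixed closed cardboard carton, 70 by 130 mm, 85 mm tall, beyond the tins. Origin: centre of its underside. Not needed.
Mind the look-alikes: they are no part of the job. Leave any black or purple look-alike of the tin_1 alone.

How it is judged:
By the outcome, as a careful person would: the job done as asked, in the order asked, and still so for the second after the job is handed in, with the robot touching nothing.
It also fails if it takes over 67 s, if anything falls off the work surface, if the arm or the gripper's body presses on something with over 40 N, if the wrist force passes 120 N, or if a joint passes its speed limit or range.

## Working session

There is one attempt and no reset: what is moved stays moved. The work goes in short steps, each a Python script; the robot and the scene stay as the last script left them, time stands still between calls to the robot, and variables do not carry over. Pictures are saved under pics/ and viewed, at most 10 in all, crops included, and the job is handed in when it is done.

```bash
mkdir -p pics; ls; python3 - <<'E'
from rig import robot
import cv2,numpy as np
for n in("top","side"):
    p,d=robot.grab_frame(n);cv2.imwrite(f"pics/{n}0.png",p[:,:,::-1]);np.savez(f"pics/{n}0.npz",p=p,d=d)
    i=robot.camera_info(n);print(n,i, (d>0).mean())
print(robot.read_t(),robot.read_tcp_rot(),robot.read_force())
E
```

```text
pics
top {'vfov': 57.89857862355794, 'cx': 281.1660226103096, 'cy': 216.00016524790084, 'view': array([[-0.00486082, -0.99994641,  0.00914108,  0.06863949],
       [-0.99822451,  0.00430937, -0.05940752,  0.5388419 ],
       [ 0.05936494, -0.00941362, -0.99819196,  1.09281076],
       [ 0.        ,  0.        ,  0.        ,  1.        ]])} 0.9959396258503401
side {'vfov': 51.359645697446794, 'cx': 281.26027352959204, 'cy': 206.4181359168154, 'view': array([[ 0.99358145, -0.11258693,  0.01095829, -0.55050229],
       [-0.05910457, -0.59930242, -0.79833781,  0.16164156],
       [ 0.09644973,  0.79256595, -0.60211017,  0.90748104],
       [ 0.        ,  0.        ,  0.        ,  1.        ]])} 0.9959651360544217
0.1 [[ 9.21463421e-01 -3.88464806e-01 -5.07391609e-04]
 [-3.88465125e-01 -9.21462264e-01 -1.46414095e-03]
 [ 1.01225010e-04  1.54625627e-03 -9.99998799e-01]] [ 1.01487058 -0.24015619  1.25054353]
```

View pics/top0.png

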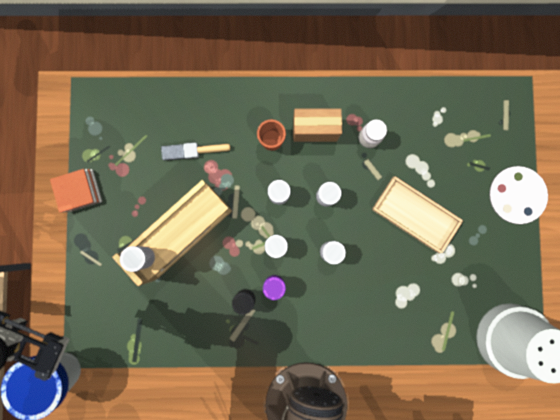

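View pics/side0.png

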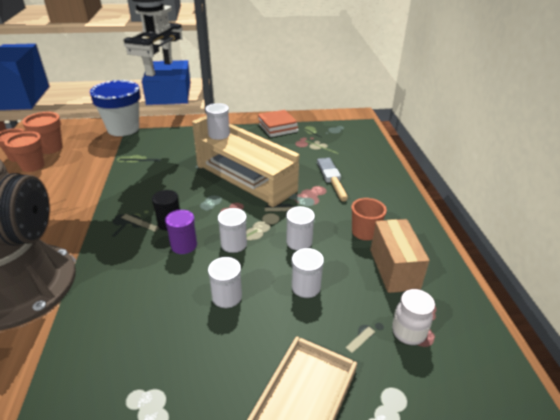

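```bash
cat > vis.py <<'E'
import numpy as np,cv2
from rig import robot
def world(n,d):
    i=robot.camera_info(n);h,w=d.shape;f=h/2/np.tan(np.radians(i["vfov"]/2))
    u,v=np.meshgrid(np.arange(w),np.arange(h))
    c=np.stack([(u-i["cx"])/f*d,(v-i["cy"])/f*d,d],-1)
    R,t=i["view"][:3,:3],i["view"][:3,3]
    return (c-t)@R
def blobs(n,p,d,zlo,zhi,amin=40):
    W=world(n,d);m=((W[...,2]>zlo)&(W[...,2]<zhi)&(d>0)).astype(np.uint8)
    m=cv2.morphologyEx(m,cv2.MORPH_OPEN,np.ones((3,3)))
    k,l,s,c=cv2.connectedComponentsWithStats(m)
    out=[]
    for j in range(1,k):
        if s[j,4]<amin: continue
        q=W[l==j];(cx,cy),r=cv2.minEnclosingCircle(q[:,:2].astype(np.float32))
        rect=cv2.minAreaRect(q[:,:2].astype(np.float32))
        out.append((c[j].round(),s[j,4],q[:,:2].mean(0).round(4),np.median(q[:,2]).round(4),(round(cx,4),round(cy,4),round(r,4)),np.round(np.r_[rect[0],rect[1],rect[2]],4),p[l==j].mean(0).round()))
    return out
E
python3 - <<'E'
from vis import *
z={n:np.load(f"pics/{n}0.npz") for n in("top","side")}
for n,lo,hi in (("top",.072,.092),("side",.072,.092),("top",.172,.19),("side",.172,.19),("top",.094,.107),("top",.107,.122),("top",.015,.03),("top",.0035,.0125)):
    print(n,lo,hi)
    for b in blobs(n,z[n]["p"],z[n]["d"],lo,hi):print("  ",*b)
W=world("top",z["top"]["d"]);print(np.median(W[330:350,380:420],axis=(0,1)),np.median(W[270:290,300:320],axis=(0,1)))
E
```

```text
top 0.072 0.092
   [318. 122.] 1203 [ 0.7976 -0.0374] 0.0843 (0.7992, -0.0374, 0.0732) [ 0.7985 -0.0372  0.0725  0.1295  0.4128] [229. 190. 135.]
   [376. 130.] 337 [ 0.7726 -0.198 ] 0.0841 (0.7745, -0.1987, 0.0284) [ 7.73000e-01 -1.98800e-01  5.57000e-02  5.35000e-02  8.22137e+01] [246. 245. 245.]
   [279. 191.] 374 [0.6035 0.0727] 0.0796 (0.6044, 0.0729, 0.0305) [6.0340e-01 7.2400e-02 5.5500e-02 5.8300e-02 8.9328e+01] [246. 247. 248.]
   [330. 194.] 373 [ 0.5969 -0.0673] 0.0794 (0.598, -0.0675, 0.0304) [ 5.97100e-01 -6.74000e-02  5.83000e-02  5.81000e-02  8.61512e+01] [245. 247. 247.]
   [276. 246.] 377 [0.4519 0.0812] 0.0793 (0.4516, 0.0813, 0.0302) [4.51700e-01 8.13000e-02 5.50000e-02 5.75000e-02 8.95692e+01] [247. 248. 248.]
   [334. 253.] 376 [ 0.4339 -0.0775] 0.0797 (0.4335, -0.0775, 0.0305) [ 4.34500e-01 -7.65000e-02  5.81000e-02  5.75000e-02  8.99277e+01] [246. 248. 248.]
   [274. 288.] 390 [0.338 0.087] 0.0793 (0.3377, 0.087, 0.0303) [0.3381 0.0859 0.0571 0.0574 0.9608] [171.  87. 220.]
   [243. 304.] 391 [0.298  0.1722] 0.0795 (0.2977, 0.1722, 0.0302) [2.98100e-01 1.72900e
[... 5563 characters left out ...]
1  6.50000e-03  5.16000e-02  5.72821e+01] [166. 171. 164.]
top 0.0035 0.0125
   [418. 215.] 2094 [ 0.5408 -0.3373] 0.0067 (0.5439, -0.3378, 0.1173) [ 0.5407 -0.3358  0.2208  0.101  56.2366] [250. 239. 196.]
   [499. 190.] 89 [ 0.6134 -0.5811] 0.0059 (0.6131, -0.5813, 0.0263) [ 6.14000e-01 -5.80800e-01  2.61000e-02  5.02000e-02  3.14935e+01] [220. 188. 188.]
   [506. 208.] 56 [ 0.5606 -0.6007] 0.006 (0.5607, -0.5996, 0.0158) [ 0.561  -0.6025  0.0299  0.0214 11.0393] [247. 241. 225.]
   [526. 210.] 43 [ 0.5531 -0.6615] 0.0055 (0.554, -0.6618, 0.015) [ 0.5527 -0.6603  0.0248  0.0254 12.9795] [129. 139. 149.]
[ 1.78823855e-01 -2.76337956e-01  2.32295656e-04] [ 0.35398278 -0.01620641 -0.00040419]
```

```bash
cat > act.py <<'E'
import numpy as np
from rig import robot
TINS=[(.6037,.0726),(.5977,-.0677),(.4518,.0811),(.4337,-.0778)]
H=.037                                   # TCP height above a tin's underside
A=np.radians(42.4);XS=np.r_[np.cos(A),np.sin(A)];YS=np.r_[-np.sin(A),np.cos(A)]
STOCK=np.r_[.4249,.4342]
B=np.radians(56.24);TY=np.r_[np.cos(B),np.sin(B)];TRAY=np.r_[.5407,-.3358]
def rot(a):                              # tool down, fingers closing along angle a
    z=np.r_[0,0,-1.];q=robot.read_qpos();best=None
    for s in(0,np.pi):
        y=np.r_[np.cos(a+s),np.sin(a+s),0];R=np.c_[np.cross(y,z),y,z]
        j=robot.ik(list(robot.read_position()[:2])+[.25],R)
        if j is not None:
            c=abs(j[5]-q[5])
            if best is None or c<best[0]:best=(c,R)
    return best[1]
P=lambda xy,z:[float(xy[0]),float(xy[1]),float(z)]
def force(n=8):
    f=[]
    for _ in range(n):f.append(robot.read_force());robot.dwell(.02)
    return np.mean(f,0),np.std(f,0)
def pick(i):
    xy=TINS[i];R=rot(np.arctan2(xy[1],xy[0]))
    robot.goto(P(xy,.22),R);robot.servo_line(P(xy,H),speed=.2)
    robot.dwell(.1);f0,s=force()
    robot.move_gripper(0.);w=robot.read_grip_width()
    robot.servo_line(P(xy,H+.06),speed=.15);robot.dwell(.3)
    f1,_=force()
    m=(f0-f1)[2]/9.81
    print("tin",i,"mass",m.round(3),"std",s.round(2),"f",f0.round(2),f1.round(2),"width",round(w,3),"t",robot.read_t())
    return m
def lower(xy,z0):                        # down in 1 mm steps to contact
    b=force(4)[0][2];z=z0
    for k in range(8):
        z-=.001;robot.servo_line(P(xy,z),speed=.05);f=force(2)[0][2]
        if f-b>1.2:break
    print("landed at",round(z-H,4),round(f-b,2));return z
def release(xy,z):
    robot.move_gripper(1.);robot.servo_line(P(xy,max(z+.09,.22)),speed=.25)
    print("t",robot.read_t())
def to_tray(k):
    xy=TRAY+TY*.074*(k-1);R=rot(B-np.pi/2)
    robot.goto(P(xy,H+.06),R);robot.servo_line(P(xy,H+.011),speed=.15)
    release(xy,lower(xy,H+.011))
def to_shelf(k):
    R=rot(A);c=STOCK-YS*.060*k;far=c-YS*.008
    robot.servo_line(P(robot.read_position(),H+.14),speed=.25)
    robot.goto(P(far,H+.14),R);robot.servo_line(P(far,H+.104),speed=.12)
    z=lower(far,H+.104)+.0007
    robot.servo_line(P(far,z),speed=.05);robot.dwell(.1);b=force(4)[0][:2]@YS
    d=.008
    while d>-.002:
        d-=.0008;robot.servo_line(P(c-YS*d,z),speed=.03);f=force(2)[0][:2]@YS-b
        if f<-.8:break
    print("slide left",round(d,4),"f",round(f,2))
    xy=c-YS*d;robot.servo_line(P(xy,z-.0007),speed=.03);release(xy,z)
E
python3 - <<'E'
from act import *
print(pick(0),robot.read_position(),robot.read_qpos())
E
```

```text
tin 0 mass 0.258 std [0.54 0.37 0.4 ] f [-0.07  0.18  0.06] [ 0.28  0.26 -2.47] width 0.687 t 5.2583
0.2583676550668263 [0.60353887 0.07253848 0.09651398] [ 2.52448048e+01  2.07310234e+01 -1.74995231e+01 -1.79030433e-03
 -5.18130907e+01 -1.83853261e+01]
```

```bash
sed -i 's/b=force(4)\[0\]\[2\]/b=force(12)[0][2]/; s/f=force(2)\[0\]\[2\]/f=force(6)[0][2]/; s/b=force(4)\[0\]\[:2\]/b=force(12)[0][:2]/; s/f=force(2)\[0\]\[:2\]/f=force(6)[0][:2]/; s/f<-.8:/f<-.9:/; s/n=8/n=10/; s/dwell(.02)/dwell(.01)/' act.py
python3 - <<'E'
from act import *
to_shelf(1)
import cv2
p,d=robot.grab_frame("side");cv2.imwrite("pics/s1.png",cv2.resize(p[80:220,150:330,::-1],None,fx=4,fy=4))
from vis import blobs
p,d=robot.grab_frame("top")
for b in blobs("top",p,d,.172,.19):print(*b)
E
```

```text
landed at 0.099 7.49
slide left 0.0072 f -1.19
t 11.2583
[158. 237.] 186 [0.4797 0.3733] 0.1791 (0.4763, 0.3764, 0.0277) [4.8030e-01 3.7250e-01 5.4900e-02 2.7300e-02 4.5275e+01] [235. 237. 238.]
[140. 257.] 117 [0.4307 0.4165] 0.1792 (0.4306, 0.4165, 0.0166) [4.29600e-01 4.17100e-01 3.11000e-02 2.49000e-02 2.98066e+01] [228. 230. 232.]
[129. 266.] 96 [0.4069 0.4426] 0.1791 (0.4053, 0.4427, 0.0159) [4.05500e-01 4.41900e-01 3.04000e-02 2.25000e-02 4.14348e+01] [237. 239. 239.]
```

View pics/s1.png

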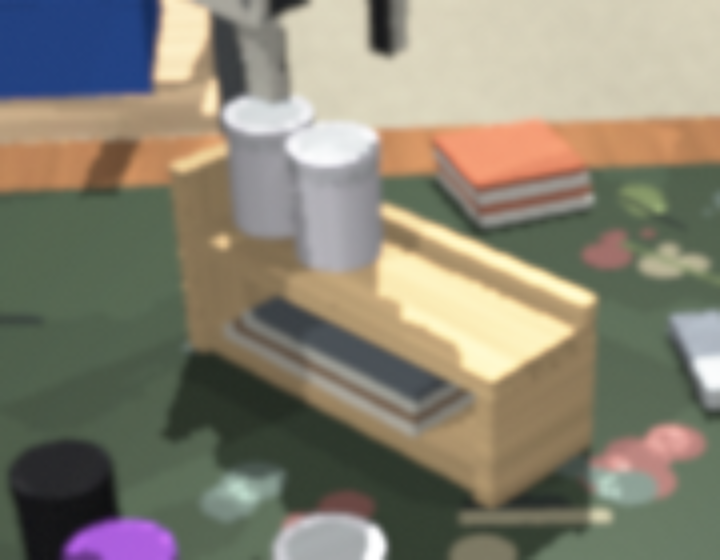

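```bash
python3 - <<'E'
s=open('act.py').read()
i=s.index("    z=lower(far,H+.104)+.0007")
s=s[:i]+"""    z=lower(far,H+.104);slide(c,.008,z)
def slide(c,d,z):                        # held tin: lift clear, move along +YS to contact, set down
    robot.servo_line(P(c-YS*d,z+.0025),speed=.05);robot.dwell(.2);b=force(20)[0][:2]@YS
    while d>-.002:
        d-=.0007;robot.servo_line(P(c-YS*d,z+.0025),speed=.03);f=force(8)[0][:2]@YS-b
        if f<-.7:
            f=force(15)[0][:2]@YS-b
            if f<-.7:break
    print("slide left",round(d,4),"f",round(f,2))
    xy=c-YS*d;robot.servo_line(P(xy,z+.0003),speed=.03);release(xy,z)
"""
open('act.py','w').write(s)
E
python3 - <<'E'
from act import *
c=STOCK-YS*.060;z=H+.099
robot.servo_line(P(c-YS*.0072,z),speed=.2);robot.move_gripper(0.)
slide(c,.0072,z)
robot.goto(P(TINS[2],.23),rot(np.arctan2(TINS[2][1],TINS[2][0])))
from vis import blobs
p,d=robot.grab_frame("top")
for b in blobs("top",p,d,.172,.19):print(*b)
import cv2
cv2.imwrite("pics/t1.png",cv2.resize(p[200:310,80:260,::-1],None,fx=4,fy=4))
print(robot.read_t())
E
```

```text
slide left 0.0002 f -1.51
t 17.8833
[142. 251.] 977 [0.4437 0.4109] 0.1792 (0.4445, 0.4127, 0.0606) [ 0.4436  0.4119  0.0601  0.1208 40.413 ] [239. 241. 242.]
19.1167
```

View pics/t1.png

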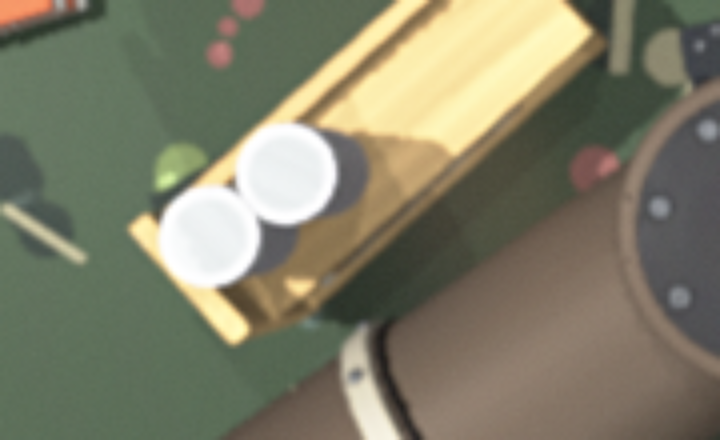

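```bash
sed -i 's/far=c-YS\*.008/far=c-YS*.005/; s/slide(c,.008,z)/slide(c,.005,z)/' act.py
python3 - <<'E'
from vis import *
p,d=robot.grab_frame("top");W=world("top",d)
q=W[(W[...,2]>.172)&(W[...,2]<.19)&(d>0)];q=q[np.abs(q[:,:2]-[.444,.411]).max(1)<.1][:,:2].astype(np.float32)
_,l,c=cv2.kmeans(q,2,None,(3,50,1e-6),5,cv2.KMEANS_PP_CENTERS)
dv=c[0]-c[1];print(c,np.linalg.norm(dv),np.degrees(np.arctan2(dv[1],dv[0])))
from act import *
print(pick(2))
E
```

```text
[[0.46297482 0.38749218]
 [0.424653   0.43383807]] 0.060137372 -50.413826
tin 2 mass 0.272 std [0.46 0.33 0.39] f [ 0.26 -0.11 -0.24] [ 0.31 -0.13 -2.92] width 0.689 t 22.1667
0.2724630433959798
```

```bash
sed -i 's/c=STOCK-YS\*.060\*k;/c=STOCK+XS*.003-YS*.060*k;/' act.py
cat > row.py <<'E'
from vis import *
from act import XS,YS
def row(k):
    p,d=robot.grab_frame("top");W=world("top",d)
    q=W[(W[...,2]>.172)&(W[...,2]<.19)&(d>0)];q=q[np.abs(q[:,:2]-[.47,.38]).max(1)<.13][:,:2].astype(np.float32)
    _,l,c=cv2.kmeans(q,k,None,(3,50,1e-6),5,cv2.KMEANS_PP_CENTERS)
    c=c[np.argsort(c[:,0])];print("row",c.round(4).tolist(),"rel x,y",[((v-c[0])@np.c_[XS,-YS]).round(4).tolist() for v in c[1:]],np.bincount(l.ravel()))
E
python3 - <<'E'
from act import *
to_shelf(2)
m=pick(1)
from row import row
row(3);print(robot.read_t())
E
```

```text
landed at 0.1 1.35
slide left 0.0001 f -4.39
t 29.8417
tin 1 mass 0.093 std [0.43 0.57 0.46] f [-0.07 -0.12  0.2 ] [ 0.02 -0.11 -0.72] width 0.682 t 34.1667
row [[0.424699991941452, 0.43389999866485596], [0.4625000059604645, 0.3871000111103058], [0.5048999786376953, 0.3456999957561493]] rel x,y [[-0.0036, 0.0601], [-0.0002, 0.1192]] [491 475 482]
34.2167
```

```bash
python3 - <<'E'
from act import *
to_tray(2)
m=pick(3)
E
```

```text
landed at 0.006 5.9
t 38.6917
tin 3 mass 0.275 std [0.44 0.69 0.47] f [-0.01 -0.12 -0.13] [-0.15 -0.07 -2.82] width 0.679 t 42.4167
```

```bash
python3 - <<'E'
from act import *
to_shelf(3)
print(robot.read_t())
xy=robot.read_position()[:2]-XS*.0; 
robot.goto(P(TINS[0],.23),rot(np.arctan2(TINS[0][1],TINS[0][0])))
from row import row,cv2
row(4);print(robot.read_t())
p,d=robot.grab_frame("top");cv2.imwrite("pics/t4.png",p[:,:,::-1])
E
```

```text
landed at 0.1 1.25
slide left 0.0008 f -2.64
t 50.2
50.2
row [[0.4018999934196472, 0.4440000057220459], [0.4101000130176544, 0.454800009727478], [0.4189000129699707, 0.44859999418258667], [0.424699991941452, 0.4580000042915344]] rel x,y [[0.0133, -0.0025], [0.0157, 0.008], [0.0263, 0.005]] [29 28 21 27]
51.1917
```

View pics/t4.png

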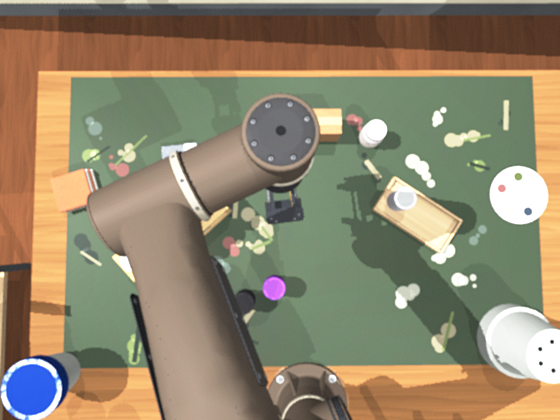

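```bash
python3 - <<'E'
from act import *
c=STOCK-YS*.0602;z=H+.0997
robot.goto(P(c,.24),rot(A));robot.servo_line(P(c,z),speed=.2);robot.move_gripper(0.)
robot.servo_line(P(c,z+.001),speed=.05)
c2=c+XS*.0031;robot.servo_line(P(c2,z+.001),speed=.03);robot.servo_line(P(c2,z),speed=.03)
robot.move_gripper(1.);robot.servo_line(P(c2,.24),speed=.25);print(robot.read_t())
xy=np.r_[.45,-.2];robot.goto(P(xy,.26),rot(np.arctan2(xy[1],xy[0])))
from row import *
row(4);print(robot.read_t())
p,d=robot.grab_frame("top");cv2.imwrite("pics/t5.png",p[:,:,::-1])
E
```

```text
55.7833
row [[0.4246000051498413, 0.43389999866485596], [0.4652000069618225, 0.3898000121116638], [0.5049999952316284, 0.34549999237060547], [0.545799970626831, 0.30160000920295715]] rel x,y [[0.0001, 0.06], [-0.0003, 0.1195], [0.0003, 0.1795]] [493 475 479 470]
57.9583
```

View pics/t5.png

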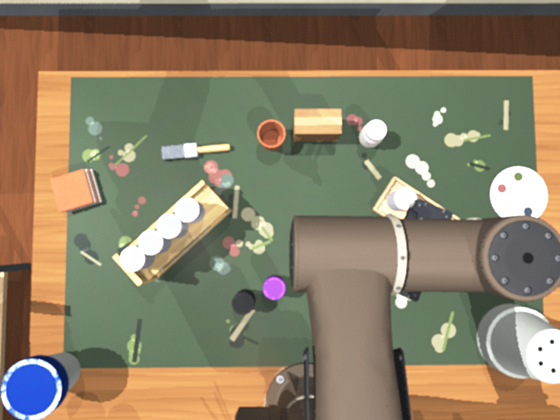

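The picture shows the shelf row straight and touching, from (133,259) to (187,210). The used-up tin stands in the tray at (403,199), and the other objects have not moved.

```bash
python3 -c "
from rig import robot
print(robot.job_done())"
```

```text
the job is handed in; nothing more can be done
None
```

The job is handed in at about 58 s of the 67 s allowed: the three full tins (about 258, 272 and 275 g) stand on the shelf in line with the stock tin to within 0.3 mm at 60 mm spacing, the used-up one (about 93 g) stands upright in the tray, and nothing else looks moved.

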